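# Set down the microscope platform's jack leg

### The job

Slide the loose steel shoe under the raised leg of the jack beside the microscope platform, so that the leg will stand wholly on its round pad. Then crank the jack down (clockwise from above) until the foot bears firmly on the pad, felt as the crank getting clearly heavier (about 4 N more at the knob than it runs free), without forcing it further; let go and leave the other things on the bench where they are.

Things in the scene. Friction and masses are not known exactly. Their poses are not given: they have to be found in the camera images.
- platform: Fixed grey microscope platform with its jack. Origin on the bench under the jack's leg; z up. Platform and microscope (0.5 m tall) lie on its -y side, 140 to 500 mm off, joined to the jack by a beam; its +y side is open, for bringing in the shoe. Gearbox: a 62 mm square block about the leg, 77 to 132 mm above the bench.
- leg_axis (a point): Point on the bench on the axis of the jack's leg, also the upright axis of the crank. The round leg (22 mm) hangs below the gearbox and ends in a rubber foot 40 mm wide; its underside starts at an unknown 24 to 38 mm over the bench. Clockwise cranking (from above) lowers it 24 mm a turn: 0.5 to 1.1 turns to meet the pad. The foot yields on its rubber core, 25 N per mm.
- crank_hub (a point): Top centre of the crank's hub, 158 mm up, on the leg axis. The crank stays where it is left. Running free it takes about 7 N at the knob, along its circle. Each newton more is about 13 N of foot load: 2.5 to 6 N more is a well set foot (33 to 80 N), over 9 N (120 N) is overload. Read just after a stop it is a few newtons less, by the same amount free or loaded.
- knob_mid (a point): Middle of the crank's knob: an upright black cylinder 20 mm thick and 44 mm tall (this point is half-way up, 180 mm above the bench), turning freely on its pin, 50 mm from the crank axis. Its bottom is 2 mm over the crank arm.
- shoe: The loose dark steel shoe, 0.4 to 0.8 kg: a round pad 70 mm wide and 12 mm thick, from which a flat neck (24 mm wide, 8 mm thick) runs along +y to an upright grip post. Origin at the centre of the pad's underside; z up.
- pad_centre (a point): Centre of the top face of the shoe's pad, 12 mm above its underside. Axes as the shoe's.
- grip (a point): On the shoe's grip post, 45 mm above the bench: the post is 14 mm thick along the shoe's x and 26 mm along its y, stands 130 mm from the pad's centre along the shoe's +y, and reaches from the neck to 70 mm height.
- mouse: Bystander: black computer mouse, 100 x 58 x 33 mm. Origin at the centre of its underside.
- dropper: Bystander: white bottle, 42 mm wide, 100 mm tall. Origin at the centre of its underside.
- dish: Bystander: clear shut round dish, 54 mm wide, 18 mm high. Origin at the centre of its underside.
- slidebox: Bystander: blue slide box, 80 x 110 x 34 mm. Origin at the centre of its underside.
- jar: Bystander: amber jar, 48 mm wide, 60 mm tall. Origin at the centre of its underside.
- stapler: Bystander: grey stapler, 34 x 120 x 45 mm. Origin at the centre of its underside.
Not all that is in view belongs to the job. Leave any purple or turquoise look-alike of the shoe alone.

How it is judged:
By the outcome, as a careful person would: the job done as asked, in the order asked, and still so for the second after the job is handed in, with the robot touching nothing.
It also fails if it takes over 72 s, if anything falls off the work surface, if the arm or the gripper's body presses on something with over 40 N, if the wrist force passes 120 N, or if a joint passes its speed limit or range.

### The arm

A 7-joint arm with a two-finger parallel gripper is mounted at the origin on the work surface. World frame = base frame: x ahead of the robot, y to its left, z up, the work surface at z = 0. Lengths are in mm, angles in degrees, forces in N, time in s.
With the tool pointing down it reaches from about 350 to 900 mm from the base axis. Payload 19.9 kg.
Tool frame: the origin (TCP) lies midway between the tips of the shut fingers; the grasp point (between the pads) lies 19 mm behind it (pinch_z is the distance from the TCP to the grasp point, in mm); z points along the fingers, x is the direction in which the jaws open and shut, and the axes are right-handed (so a half turn about z gives the same grasp; the last joint's range is limited). The gripper opens to 94 mm and grips with 3 to 60 N. Pads are 16 mm wide; open, the fingers measure 119 mm over their backs; the gripper's body (75 mm by 177 mm) begins 78 mm behind the grasp point.
Start: joints at [-77.149, 23.915, -0.59, 92.452, 0.269, 63.638, -3.037], TCP at [164.166, 603.032, 205.425] pointing down, gripper open.
Joint ranges: [-161.28, 161.28], [-22.2, 115.67], [-73.04, 71.86], [3.21, 147.25], [-68.34, 248.33], [10.77, 114.83], [-161.83, 161.83]. Speed limits (degrees/s): [108.29, 108.29, 136.94, 136.94, 172.46, 172.46, 172.46].

### API

Orientations are given as a 3x3 rotation matrix whose columns are the frame's x, y, z axes.
In Python, from bench import * gives the robot as it stands.
- The arm moves only by the tool step_arm, never from a script. Its argument "moves" is a list that holds one entry, the list of rows, each a list of 7 numbers: the finger opening in mm, from 0 to 94, then the shift along the tool's x, y, z in mm, then the turn, a rotation vector about the tool's x, y, z in degrees. A call has 1 to 5 rows; each row shifts and turns the pose as measured when the row begins, along the tool's axes as they then stand; what a row does not reach is not made up. A row lasts 1/12 s, in which the tool goes at most 41.7 mm and 7.16 degrees, less where a joint would pass 70% of its speed; a pose out of reach is approached as far as the arm can. A call is refused whole if a number of a shift passes 41.7 or a number of a turn 7.16, either way. A call with a gripper value outside its range is refused whole. The fingers move at their own pace and stop on an object; the grip force is fixed at half the most. Time passes only in rows, so rows that do not move let the fingers close. It gives the time, the measured TCP pose, the force and the opening at its end, in the units of the state.
- read_state(): the state, without advancing time (a new reading comes with each control period).
- get_image(name): name is "scene" or "side" or "wrist"; returns a dict with "img" (400x640x3 uint8, blue, green, red), "mtx" (3x3 intrinsics, pixels), "k1" (the pictures are not rectified: a ray, as slopes to the right and down, at radius r is drawn at 1 + k1 r^2 times it, then the intrinsics apply), "rvec" (rotation vector, rad) and "tvec" (3), from world to camera coordinates, as OpenCV has them; the wrist camera has in their place "tool_from_camera" (4x4, takes a point from camera to tool coordinates, whose origin is the TCP and whose axes are the tool frame's). Camera axes: x right, y down, z forward; pixel columns grow to the right and rows downward; lengths in mm; the calibration is good to about 2 mm. A picture is of the moment at which its call begins: read the wrist's pose just before it. There is no depth.
- close_job(): hands the job in, once; it reports no verdict.
The state is a dict: "t": time; "joint_positions": joint angles; "joint_velocities": joint speeds; "effort": joint torques, N m; "tcp_pos": TCP position; "orientation": TCP orientation; "wrist_force": force on the tool from outside, world axes, zero at the start; "wrist_torque": the same for the moment, N m; "finger_gap": finger opening in mm.
Only numpy, scipy, OpenCV 4.12 (cv2) and the standard library are available. Lean on these libraries where they do the work, as an engineer would, in place of code of your own. Each camera call takes 0.05 s, during which the arm holds its last target. There are 200 camera calls.

## Working session

There is one attempt and no reset: what is moved stays moved. The work goes in short steps, Python scripts to look and compute and a tool call to move; the robot and the scene stay as the last step left them, time stands still between calls to the robot, and variables do not carry over. Pictures are saved under pics/ and viewed, about 8 in all and at most 12, crops included, and the job is handed in when it is done.

Besides the shell and the picture viewer there is one more tool, called after "Request:" as a command line: name --argument value ..., lists and objects as JSON in quotes. step_arm: Moves the arm, as the interface text tells. Its arguments: {"type":"object","properties":{"moves":{"type":"array","items":{"type":"array","items":{"type":"array","items":{"type":"number"}}}}},"required":["moves"]}

```bash
mkdir -p pics
cat > h.py <<'E'
from bench import *
import numpy as np, cv2
def ray(d,u,v,T=None):
    # undistort: drawn = s*(1+k1 r^2)
    m=d["mtx"]; x=np.array([(u-m[0][2])/m[0][0],(v-m[1][2])/m[1][1]]); s=x.copy()
    for _ in range(30): s=x/(1+d["k1"]*(s@s))
    c=np.array([s[0],s[1],1.])
    if "rvec" in d:
        R=cv2.Rodrigues(np.array(d["rvec"],float))[0]; t=np.array(d["tvec"],float).ravel()
        return -R.T@t, R.T@c
    P=T@np.array(d["tool_from_camera"]); return P[:3,3],P[:3,:3]@c
def onz(d,u,v,z,T=None):
    o,r=ray(d,u,v,T); return o+r*(z-o[2])/r[2]
def tri(*rays):
    A=0;b=0
    for o,r in rays:
        r=r/np.linalg.norm(r); M=np.eye(3)-np.outer(r,r); A=A+M; b=b+M@o
    return np.linalg.solve(A,b)
def pose():
    s=read_state(); T=np.eye(4); T[:3,:3]=s["orientation"]; T[:3,3]=s["tcp_pos"]; return T
def proj(d,p,T=None):
    p=np.array(p,float)
    if "rvec" in d: c=cv2.Rodrigues(np.array(d["rvec"],float))[0]@p+np.array(d["tvec"]).ravel()
    else: c=(np.linalg.inv(T@np.array(d["tool_from_camera"]))@np.r_[p,1])[:3]
    s=c[:2]/c[2]; s=s*(1+d["k1"]*(s@s)); m=np.array(d["mtx"]); return m[:2,:2]@s+m[:2,2]
import pickle
def snap(n,f):
    T=pose(); d=dict(get_image(n)); d["T"]=T; cv2.imwrite(f"pics/{f}.png",d["img"]); pickle.dump(d,open(f"pics/{f}.pkl","wb")); return d
def load(f): return pickle.load(open(f"pics/{f}.pkl","rb"))
E
python3 - <<'E'
from h import *
s=read_state(); print(s)
a=snap("scene","scene1");b=snap("side","side1");c=snap("wrist","wrist1")
cv2.imwrite("pics/m1.png",np.vstack([a["img"],b["img"]])[:, :][:800])
for d in(a,b): print(ray(d,320,200),d["mtx"],d["k1"])
print(c["tool_from_camera"])
E
```

```text
{'t': 0.0, 'joint_positions': array([-77.15018967,  23.94880352,  -0.59103286,  92.48521943,
         0.26927116,  63.63829061,  -3.03563154]), 'joint_velocities': array([ 0.07196935, -0.05272381, -0.0535835 , -0.00820501, -0.02265348,
       -0.06794729,  0.01303036]), 'effort': array([-1.45174345e-03, -8.51258898e+01,  6.38358481e-01, -4.25973952e+01,
       -4.88114858e-02,  1.86981627e-02,  1.38045170e-04]), 'tcp_pos': array([164.06417113, 602.68881835, 204.81914222]), 'orientation': array([[ 2.62617213e-01,  9.64900068e-01, -2.40725815e-04],
       [ 9.64899308e-01, -2.62617309e-01, -1.21456891e-03],
       [-1.23515639e-03,  8.66905297e-05, -9.99999233e-01]]), 'wrist_force': array([ 0.74535134,  0.20115649, -0.12977349]), 'wrist_torque': array([-0.05943708, -0.03859588,  0.01550147]), 'finger_gap': 93.8302300094373}
(array([1043.27469356, -303.55830531, 1206.75594797]), array([-0.42394833,  0.36984809, -0.8268002 ])) [[444.00329622   0.         318.20943297]
 [  0.         444.00329622 204.48641425]
 [  0.           0.           1.        ]] -0.020304177761395936
(array([ 358.21772292, -655.23558546,  976.96201824]), array([ 0.09819789,  0.68409027, -0.72300839])) [[413.65438021   0.         325.80339989]
 [  0.         413.65438021 194.66037331]
 [  0.           0.           1.        ]] 0.020273030244031178
[[ 9.99999876e-01 -7.60100846e-05 -4.92138216e-04  5.03775264e-02]
 [ 1.95393133e-04  9.68918315e-01  2.47380801e-01 -7.20858333e+01]
 [ 4.58038296e-04 -2.47380866e-01  9.68918210e-01 -1.79648000e+02]
 [ 0.00000000e+00  0.00000000e+00  0.00000000e+00  1.00000000e+00]]
```

View pics/scene1.png

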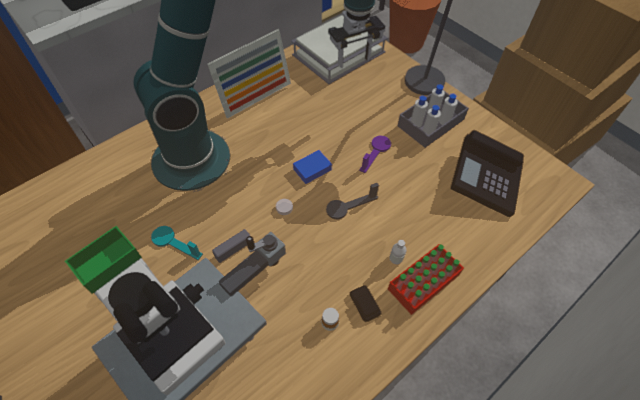

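View pics/side1.png

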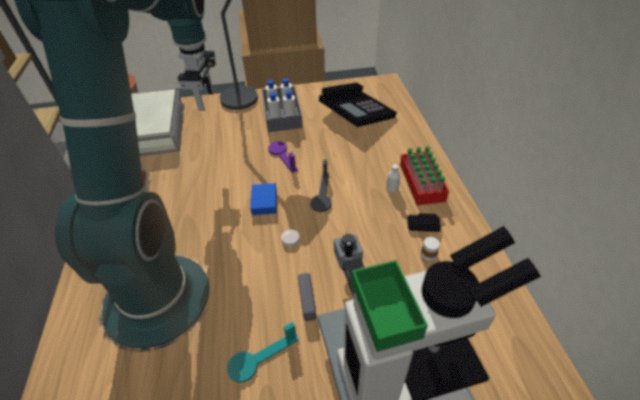

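Shoe-like things in the scene view are turquoise at (163,236), purple at (380,143) and dark steel at (337,209) with its post at (375,192). I choose the dark steel one. The jack is at (268,248) with the knob near (250,242). Next are close crops of both views.

Run:
```python
from h import *
a=load("scene1");b=load("side1")
A=cv2.resize(a["img"][170:300,200:400],None,fx=4,fy=4,interpolation=cv2.INTER_CUBIC)[:, :]
B=cv2.resize(b["img"][150:280,270:370],None,fx=4,fy=4,interpolation=cv2.INTER_CUBIC)
C=np.hstack([A[:, :800],]); 
cv2.imwrite("pics/c1.png",A); cv2.imwrite("pics/c2.png",B)
```

```text
(no output)
```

View pics/c1.png

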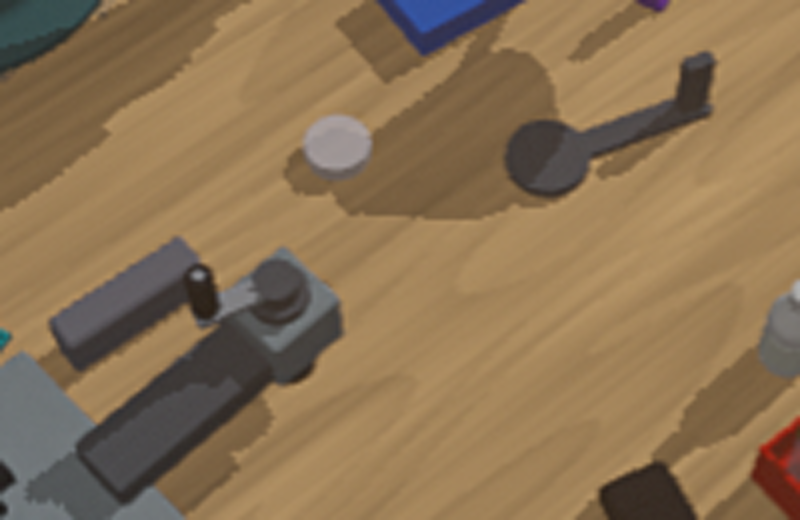

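View pics/c2.png

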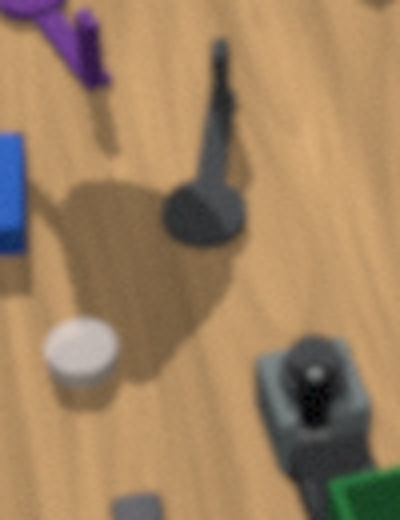

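Run:
```python
from h import *
a=load("scene1");b=load("side1")
P=dict(pad=((336.25,208.2),(321,201.7),12),post=((374.5,185.5),(325,161.2),70),hub=((270,239.5),(348,238),158),knobtop=((249.5,237.5),(348.7,243),202),knobbot=((251.7,249.5),(348.7,254),158))
for k,(p,q,z) in P.items():
    print(k,tri(ray(a,*p),ray(b,*q)).round(1),onz(a,*p,z).round(1),onz(b,*q,z).round(1))
for n,p,z in [("dish",(284,204),18),("slidebox",(312,163),34),("staplerA",(215,250),45),("staplerB",(246,232),45),("bottle",(397,255),50),("beamfar",(225,284),120)]: print(n,onz(a,*p,z).round(1))
```

```text
pad [490.3 248.5  14.5] [488.4 250.5  12. ] [491.1 249.7  12. ]
post [528.6 373.3  71.5] [528.3 373.7  70. ] [528.7 375.7  70. ]
hub [516.1 -20.4 153.7] [517.8 -21.1 158. ] [515.5 -24.4 158. ]
knobtop [504.  -72.5 204.2] [501.2 -70.2 202. ] [505.4 -73.2 202. ]
knobbot [508.  -73.8 155.6] [511.1 -76.5 158. ] [506.3 -72.8 158. ]
dish [371.6 129.1  18. ]
slidebox [308.9 297.9  34. ]
staplerA [ 386.2 -136.    45. ]
staplerB [394.2 -30.8  45. ]
bottle [741.9 261.6  50. ]
beamfar [ 530.5 -181.4  120. ]
```

```bash
cat > plan.py <<'E'
# python3 plan.py gap n x y z yaw : straight path from here in n rows, prints first 5 (tool down kept level)
from h import *
import sys
from scipy.spatial.transform import Rotation as Ro
def rows(g,wps):
    T=pose(); p=T[:3,3]; R=T[:3,:3]; out=[]
    for (q,yaw) in wps:
        c,s=np.cos(np.radians(yaw)),np.sin(np.radians(yaw)); Rt=np.array([[c,s,0],[s,-c,0],[0,0,-1.]])
        d=R.T@(np.array(q)-p); rv=np.degrees(Ro.from_matrix(R.T@Rt).as_rotvec())
        out.append([g]+[round(float(v),1) for v in d]+[round(float(np.clip(v,-7.1,7.1)),1) for v in rv])
        p=p+R@d; R=Rt
    return out
def yawnow(): T=pose(); return np.degrees(np.arctan2(T[1,0],T[0,0]))
if __name__=="__main__":
    g,n,x,y,z,yaw=map(float,sys.argv[1:]); n=int(n); y0=yawnow(); p0=pose()[:3,3]
    print(rows(g,[(p0+(np.array([x,y,z])-p0)*k/n,y0+(yaw-y0)*k/n) for k in range(1,min(n,5)+1)]))
E
python3 plan.py 94 13 528 374 160 -17
```

```text
[[94.0, -9.6, 31.6, 3.5, 0.0, 0.1, 7.1], [94.0, -5.7, 32.6, 3.5, 0.0, 0.0, 7.1], [94.0, -1.6, 33.0, 3.5, 0.0, 0.0, 7.1], [94.0, 2.4, 33.0, 3.5, 0.0, 0.0, 7.1], [94.0, 6.5, 32.4, 3.5, 0.0, 0.0, 7.1]]
```

Request:
step_arm --moves '[[[94,-9.6,31.6,3.5,0,0,7.1],[94,-5.7,32.6,3.5,0,0,7.1],[94,-1.6,33,3.5,0,0,7.1],[94,2.4,33,3.5,0,0,7.1],[94,6.5,32.4,3.5,0,0,7.1]]]'

```text
t: 0.57
tcp_pos: [300.6, 515.3, 185.8]
orientation: [[0.774, 0.634, -0.004], [0.634, -0.774, 0.0], [-0.003, -0.003, -1.0]]
wrist_force: [0.6, -0.5, 0.5]
finger_gap: 93.9
```

```bash
python3 plan.py 94 9 528 374 160 -17
```

```text
[[94.0, 9.6, 28.2, 2.8, -0.1, 0.2, 6.3], [94.0, 12.6, 26.9, 2.9, 0.0, 0.0, 6.3], [94.0, 15.5, 25.4, 2.9, 0.0, 0.0, 6.3], [94.0, 18.2, 23.6, 2.9, 0.0, 0.0, 6.3], [94.0, 20.6, 21.4, 2.9, 0.0, 0.0, 6.3]]
```

Request:
step_arm --moves '[[[94,9.6,28.2,2.8,-0.1,0.2,6.3],[94,12.6,26.9,2.9,0,0,6.3],[94,15.5,25.4,2.9,0,0,6.3],[94,18.2,23.6,2.9,0,0,6.3],[94,20.6,21.4,2.9,0,0,6.3]]]'

```text
t: 0.98
tcp_pos: [431.8, 429.1, 170.1]
orientation: [[0.994, 0.106, -0.0], [0.106, -0.994, -0.0], [-0.0, 0.0, -1.0]]
wrist_force: [0.9, 0.5, 0.4]
finger_gap: 93.8
```

```bash
python3 plan.py 94 5 528 374 155 -17
```

```text
[[94.0, 18.0, 13.0, 3.0, 0.0, 0.0, 4.6], [94.0, 18.9, 11.5, 3.0, 0.0, 0.0, 4.6], [94.0, 19.8, 10.0, 3.0, 0.0, 0.0, 4.6], [94.0, 20.6, 8.3, 3.0, 0.0, 0.0, 4.6], [94.0, 21.2, 6.6, 3.0, 0.0, 0.0, 4.6]]
```

Request:
step_arm --moves '[[[94,18,13,3,0,0,4.6],[94,18.9,11.5,3,0,0,4.6],[94,19.8,10,3,0,0,4.6],[94,20.6,8.3,3,0,0,4.6],[94,21.2,6.6,3,0,0,4.6]]]'

```text
t: 1.4
tcp_pos: [533.2, 367.3, 153.8]
orientation: [[0.949, -0.315, -0.001], [-0.315, -0.949, -0.002], [0.0, 0.002, -1.0]]
wrist_force: [-0.1, -0.0, -0.1]
finger_gap: 94.0
```

Run:
```python
from h import *
d=snap("wrist","w2"); print(pose().round(2))
for p in [(490,250,12),(528.5,374,70),(516.5,-22,158)]: print(p,proj(d,p,d["T"]).round())
```

```text
[[ 9.5000e-01 -3.3000e-01  0.0000e+00  5.3665e+02]
 [-3.3000e-01 -9.5000e-01 -0.0000e+00  3.6348e+02]
 [ 0.0000e+00  0.0000e+00 -1.0000e+00  1.5318e+02]
 [ 0.0000e+00  0.0000e+00  0.0000e+00  1.0000e+00]]
(490, 250, 12) [314. 299.]
(528.5, 374, 70) [309. 195.]
(516.5, -22, 158) [450. 679.]
```

View pics/w2.png

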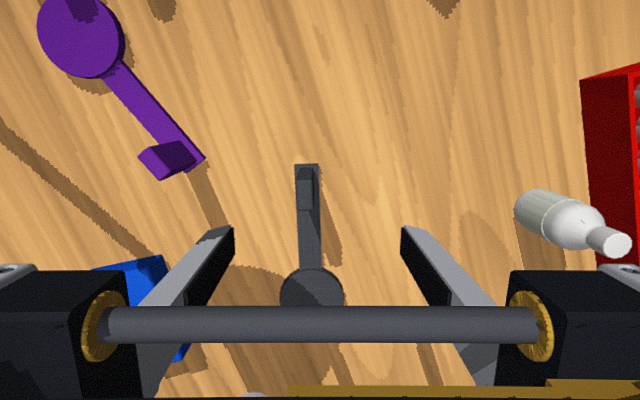

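The wrist view shows the steel shoe: the post's top is at about (306,186) and the pad at (312,290). The purple look-alike is at upper left and the bottle at right.

```bash
python3 - <<'E'
from h import *
d=load("w2"); a=load("scene1"); T=pose()
g=cv2.cvtColor(d["img"],cv2.COLOR_BGR2GRAY)[150:270,285:330]
_,m=cv2.threshold(g,0,255,cv2.THRESH_BINARY_INV+cv2.THRESH_OTSU)
for r in (20,40,60,80,100): c=np.where(m[r]>0)[0]; print(150+r,285+c.min(),285+c.max(),onz(d,285+(c.min()+c.max())/2,150+r,8,T).round(1), g[r,c.min():c.max()+1:2])
print(onz(d,306,188,70,T),tri(ray(d,306,188,T),ray(a,374.5,185.5))); print(T[:3,3],T[:2,0])
E
python3 plan.py 94 4 528 374 90 -17
```

```text
170 295 320 [532.2 379.8   8. ] [ 74  76  57  52  59  55  58  53  50  56  78  79 106]
190 296 321 [526.4 360.6   8. ] [ 65  82  74  70  76  72  82  73  41  40  52  45 121]
210 297 327 [522.9 339.9   8. ] [ 73  62  56  52  55  64  53  41  50  45  45  70 118 113 115 111]
230 298 329 [517.3 319.2   8. ] [ 73  76  74  72  76  69  75  73  80  51  47  80 130 134 130 116]
250 299 326 [509.1 298.8   8. ] [ 77  69  68  79  73  72  77  73  78  76  70 100 122 121]
[531.49130488 376.49686789  70.        ] [529.49173569 375.30211084  68.29812247]
[536.64600214 363.48352877 153.18365303] [ 0.94549543 -0.32562994]
[[94.0, -2.9, -1.8, 15.8, 0.2, -0.1, -0.5], [94.0, -2.9, -1.8, 15.8, 0.0, 0.0, -0.5], [94.0, -2.9, -1.8, 15.8, 0.0, 0.0, -0.5], [94.0, -2.9, -1.9, 15.8, 0.0, 0.0, -0.5]]
```

```bash
python3 plan.py 94 5 529.5 375 60 -17
```

```text
[[94.0, -2.1, -1.8, 18.6, 0.2, -0.1, -0.4], [94.0, -2.1, -1.7, 18.6, 0.0, 0.0, -0.4], [94.0, -2.1, -1.7, 18.6, 0.0, 0.0, -0.4], [94.0, -2.1, -1.8, 18.6, 0.0, 0.0, -0.4], [94.0, -2.1, -1.8, 18.6, 0.0, 0.0, -0.4]]
```

Request:
step_arm --moves '[[[94,-2.1,-1.8,18.6,0.2,-0.1,-0.4],[94,-2.1,-1.8,18.6,0,0,-0.4],[94,-2.1,-1.8,18.6,0,0,-0.4],[94,-2.1,-1.8,18.6,0,0,-0.4],[60,-2.1,-1.8,18.6,0,0,-0.4]]]'

```text
t: 1.87
tcp_pos: [533.8, 373.3, 59.4]
orientation: [[0.955, -0.297, 0.005], [-0.297, -0.955, 0.002], [0.004, -0.003, -1.0]]
wrist_force: [0.1, 0.2, -0.5]
finger_gap: 90.1
```

```bash
python3 plan.py 50 3 529.5 375 26 -17
```

```text
[[50.0, -1.6, -0.1, 11.1, -0.2, -0.3, -0.1], [50.0, -1.5, -0.1, 11.1, 0.0, 0.0, -0.1], [50.0, -1.5, -0.1, 11.1, 0.0, 0.0, -0.1]]
```

Request:
step_arm --moves '[[[50,-1.6,-0.1,11.1,-0.2,-0.3,-0.1],[50,-1.5,-0.1,11.1,0,0,0],[50,-1.5,0,10,0,0,0],[40,0,0,0,0,0,0],[30,0,0,0,0,0,0]]]'

```text
t: 2.28
tcp_pos: [526.7, 374.5, 21.3]
orientation: [[0.956, -0.294, -0.006], [-0.294, -0.956, -0.004], [-0.005, 0.005, -1.0]]
wrist_force: [-0.2, 0.1, 1.5]
finger_gap: 57.5
```

Request:
step_arm --moves '[[[0,0,0,0,0,0,0],[0,0,0,0,0,0,0],[0,0,0,0,0,0,0],[0,0,0,0,0,0,0],[0,0,0,0,0,0,0]]]'

```text
t: 2.7
tcp_pos: [528.3, 375.2, 24.4]
orientation: [[0.956, -0.294, -0.003], [-0.294, -0.956, -0.001], [-0.002, 0.002, -1.0]]
wrist_force: [0.4, 0.4, 0.5]
finger_gap: 23.9
```

Run:
```python
from h import *
s=read_state();print(s["wrist_force"],s["wrist_torque"],s["finger_gap"])
T=pose();print(T.round(3)); print((T[:3,:3]@[0,130,0]+T[:3,3]).round(1))
b=snap("side","side3"); a=snap("scene","scene3"); w=snap("wrist","w3")
for p in [(490,250,12)]: print(proj(w,p,T))
A=cv2.resize(a["img"][170:300,220:400],None,fx=4,fy=4,interpolation=cv2.INTER_CUBIC)
B=cv2.resize(b["img"][150:280,300:370],None,fx=4,fy=4,interpolation=cv2.INTER_CUBIC)[:,:80*4]
cv2.imwrite("pics/m3.png",A)
```

```text
[0.44462399 0.36990396 0.50522067] [-0.08479716  0.06110158  0.02782961] 23.878291565785585
[[ 9.56000e-01 -2.94000e-01 -3.00000e-03  5.28321e+02]
 [-2.94000e-01 -9.56000e-01 -1.00000e-03  3.75173e+02]
 [-2.00000e-03  2.00000e-03 -1.00000e+00  2.43780e+01]
 [ 0.00000e+00  0.00000e+00  0.00000e+00  1.00000e+00]]
[490.1 250.9  24.6]
[317.85040582 408.9916487 ]
```

View pics/m3.png

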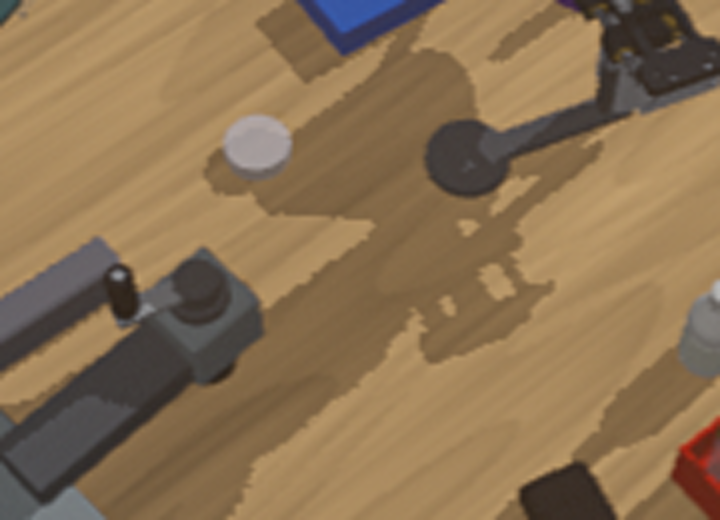

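Request:
step_arm --moves '[[[0,0,0,0,0,0,0],[0,0,0,0,0,0,0],[0,0,0,0,0,0,0]]]'

```text
t: 3.1
tcp_pos: [527.7, 375.4, 24.2]
orientation: [[0.956, -0.294, -0.004], [-0.294, -0.956, -0.001], [-0.003, 0.002, -1.0]]
wrist_force: [-1.1, 1.3, 2.1]
finger_gap: 14.2
```

Run:
```python
from h import *
a=load("scene3")
f=lambda u,v:(220+u/4,170+v/4)
q={k:onz(a,*f(*p),132) for k,p in dict(back=(203,248),right=(258,300),front=(197,352),left=(143,300)).items()}
for k in q: print(k,q[k].round(1))
print(sum(q.values())/4)
print("hub",onz(a,*f(200,278),158),"pad",onz(a,*f(466,153),12))
for z in (24,38): print("pt under foot edge",onz(a,*f(218,384),z))
```

```text
back [486.9   1.8 132. ]
right [544.    6.2 132. ]
front [549.2 -49.5 132. ]
left [493.7 -54.3 132. ]
[518.43302348 -23.95468483 132.        ]
hub [517.80119587 -21.05040344 158.        ] pad [489.08626762 251.01364177  12.        ]
pt under foot edge [530.33100268 -27.75188613  24.        ]
pt under foot edge [536.40259478 -31.01654092  38.        ]
```

```bash
python3 plan.py 0 12 554.7 102.4 24.5 -17
```

```text
[[0.0, 8.8, 21.1, -0.0, 0.1, 0.2, -0.0], [0.0, 8.8, 21.1, -0.0, 0.0, 0.0, -0.0], [0.0, 8.8, 21.1, -0.0, 0.0, 0.0, -0.0], [0.0, 8.8, 21.1, -0.0, 0.0, 0.0, -0.0], [0.0, 8.8, 21.1, -0.0, 0.0, 0.0, -0.0]]
```

Request:
step_arm --moves '[[[0,8.8,21.1,0,0.1,0.2,0],[0,8.8,21.1,0,0,0,0],[0,8.8,21.1,0,0,0,0],[0,8.8,21.1,0,0,0,0],[0,8.8,21.1,0,0,0,0]]]'

```text
t: 3.52
tcp_pos: [538.3, 269.3, 24.9]
orientation: [[0.959, -0.283, 0.003], [-0.283, -0.959, 0.009], [0.001, -0.009, -1.0]]
wrist_force: [0.4, 5.6, 4.0]
finger_gap: 13.4
```

```bash
python3 plan.py 0 8 554.7 102.4 24.5 -17
```

```text
[[0.0, 7.9, 19.4, -0.1, -0.5, -0.0, 0.1], [0.0, 7.9, 19.4, 0.0, 0.0, 0.0, 0.1], [0.0, 7.9, 19.4, 0.0, 0.0, 0.0, 0.1], [0.0, 7.9, 19.4, 0.0, 0.0, 0.0, 0.1], [0.0, 8.0, 19.4, 0.0, 0.0, 0.0, 0.1]]
```

Request:
step_arm --moves '[[[0,7.9,19.4,0,-0.5,0,0.1],[0,7.9,19.4,0,0,0,0.1],[0,7.9,19.4,0,0,0,0.1],[0,4,10,0,0,0,0.1],[0,0,0,0,0,0,0]]]'

```text
t: 3.93
tcp_pos: [545.6, 187.6, 24.1]
orientation: [[0.956, -0.295, 0.0], [-0.295, -0.956, -0.002], [0.001, 0.002, -1.0]]
wrist_force: [0.2, -3.1, 0.8]
finger_gap: 13.8
```

Run:
```python
from h import *
T=pose();print(T.round(3)); print("pad by grip",(T[:3,:3]@[0,130,0]+T[:3,3]).round(1), read_state()["wrist_force"])
b=snap("side","side4"); a=snap("scene","scene4")
A=cv2.resize(a["img"][180:290,230:350],None,fx=5,fy=5,interpolation=cv2.INTER_CUBIC)
cv2.imwrite("pics/m4.png",A)
```

```text
[[ 9.56000e-01 -2.95000e-01  0.00000e+00  5.45638e+02]
 [-2.95000e-01 -9.56000e-01 -2.00000e-03  1.87596e+02]
 [ 1.00000e-03  2.00000e-03 -1.00000e+00  2.41190e+01]
 [ 0.00000e+00  0.00000e+00  0.00000e+00  1.00000e+00]]
pad by grip [507.3  63.4  24.3] [ 0.16941488 -3.12428389  0.77491144]
```

View pics/m4.png

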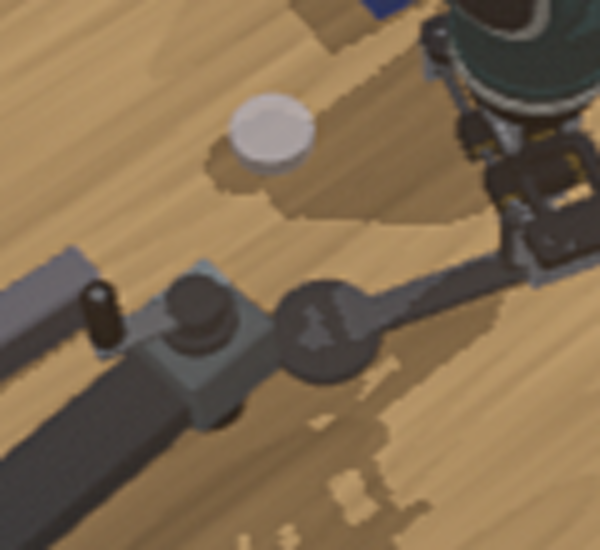

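The pad is at crop (327,328), that is px (295.4,245.6), just short of the gearbox, and it lies well with the grip.

```bash
python3 - <<'E'
from h import *
a=load("scene4")
print("pad",onz(a,295.4,245.6,12), "hubtop",onz(a,230+200/5,180+300/5,158))
E
python3 plan.py 0 5 554.7 102 24.5 -17
```

```text
pad [511.112168    65.02529999  12.        ] hubtop [519.03688129 -21.96813435 158.        ]
[[0.0, 6.9, 16.3, -0.1, 0.0, -0.0, -0.0], [0.0, 6.9, 16.3, -0.1, 0.0, 0.0, -0.0], [0.0, 6.9, 16.3, -0.1, 0.0, 0.0, -0.0], [0.0, 6.9, 16.3, -0.1, 0.0, 0.0, -0.0], [0.0, 6.9, 16.3, -0.1, 0.0, 0.0, -0.0]]
```

Request:
step_arm --moves '[[[0,6.9,16.3,0,0,0,0],[0,6.9,16.3,0,0,0,0],[0,6.9,16.3,0,0,0,0],[0,6.9,16.3,0,0,0,0],[0,6.9,16.3,0,0,0,0]]]'

```text
t: 4.45
tcp_pos: [555.7, 116.0, 24.8]
orientation: [[0.961, -0.276, 0.002], [-0.276, -0.961, 0.008], [-0.0, -0.009, -1.0]]
wrist_force: [-0.6, 6.4, 2.6]
finger_gap: 13.9
```

Request:
step_arm --moves '[[[0,0,0,0,0,0,0],[0,0,0,0,0,0,0]]]'

```text
t: 4.62
tcp_pos: [556.1, 115.5, 25.0]
orientation: [[0.961, -0.277, 0.003], [-0.277, -0.961, 0.008], [0.0, -0.008, -1.0]]
wrist_force: [0.6, 1.2, 0.7]
finger_gap: 13.5
```

Run:
```python
from h import *
T=pose();print(T.round(3)); print("pad by grip",(T[:3,:3]@[0,130,0]+T[:3,3]).round(1), read_state()["wrist_force"])
b=snap("side","side5"); a=snap("scene","scene5")
A=cv2.resize(a["img"][215:285,235:325],None,fx=6,fy=6,interpolation=cv2.INTER_CUBIC)
B=cv2.resize(b["img"][200:270,310:370],None,fx=6,fy=6,interpolation=cv2.INTER_CUBIC)[:,:240]
cv2.imwrite("pics/m5.png",np.hstack([A,B]))
```

```text
[[ 9.61000e-01 -2.77000e-01  3.00000e-03  5.56144e+02]
 [-2.77000e-01 -9.61000e-01  8.00000e-03  1.15521e+02]
 [ 0.00000e+00 -8.00000e-03 -1.00000e+00  2.49840e+01]
 [ 0.00000e+00  0.00000e+00  0.00000e+00  1.00000e+00]]
pad by grip [520.2  -9.4  23.9] [0.59407056 1.22225306 0.71087962]
```

View pics/m5.png

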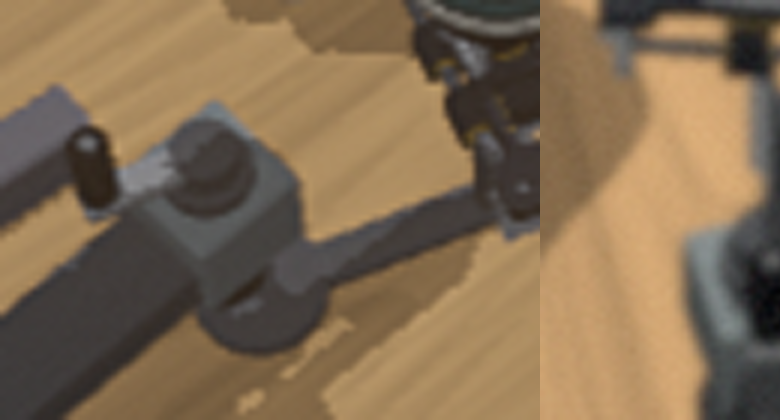

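```bash
python3 - <<'E'
from h import *
a=load("scene5")
print("pad",onz(a,278.8,262.7,12), "hubtop",onz(a,235+209/6,215+150/6,158))
E
python3 plan.py 0 2 555 101.5 24.5 -17
```

```text
pad [524.65923887  -8.64107164  12.        ] hubtop [518.75007832 -22.31297241 158.        ]
[[0.0, 1.4, 7.0, 0.2, -0.5, -0.0, 0.5], [0.0, 1.5, 6.9, 0.2, 0.0, 0.0, 0.5]]
```

Request:
step_arm --moves '[[[0,-0.5,7.2,0.2,-0.4,0,0],[0,-0.5,7.2,0.2,0,0,0],[0,0,3,0,0,0,0],[0,0,0,0,0,0,0]]]'

```text
t: 5.05
tcp_pos: [549.6, 102.8, 24.1]
orientation: [[0.963, -0.271, 0.001], [-0.271, -0.963, 0.002], [0.0, -0.002, -1.0]]
wrist_force: [0.8, -1.0, -1.6]
finger_gap: 14.0
```

Request:
step_arm --moves '[[[60,0,0,0,0,0,0],[60,0,0,0,0,0,0],[60,0,0,0,0,0,0],[60,0,0,0,0,0,0],[60,0,0,-10,0,0,0]]]'

```text
t: 5.47
tcp_pos: [548.7, 102.5, 33.4]
orientation: [[0.963, -0.271, -0.001], [-0.271, -0.963, 0.001], [-0.001, -0.001, -1.0]]
wrist_force: [-0.2, 0.0, 0.4]
finger_gap: 43.7
```

Request:
step_arm --moves '[[[60,0,0,-25,0,0,0],[60,0,0,-40,0,0,0],[60,0,0,-40,0,0,0],[60,0,0,-40,0,0,0],[60,0,0,-40,0,0,0]]]'

```text
t: 5.88
tcp_pos: [545.0, 100.4, 222.1]
orientation: [[0.962, -0.273, -0.012], [-0.273, -0.962, -0.004], [-0.01, 0.007, -1.0]]
wrist_force: [0.6, 0.6, 0.3]
finger_gap: 59.7
```

```bash
python3 - <<'E'
from h import *
T=pose();print(T.round(3))
a=snap("scene","scene6"); b=snap("side","side6"); w=snap("wrist","w6")
A=cv2.resize(a["img"][215:285,235:325],None,fx=6,fy=6,interpolation=cv2.INTER_CUBIC)[:,:440]
B=cv2.resize(b["img"][190:270,310:370],None,fx=5.25,fy=5.25,interpolation=cv2.INTER_CUBIC)
cv2.imwrite("pics/m6.png",np.hstack([A,B]))
E
python3 plan.py 60 6 505 -72 235 0
```

```text
[[ 9.62000e-01 -2.73000e-01 -1.20000e-02  5.45018e+02]
 [-2.73000e-01 -9.62000e-01 -4.00000e-03  1.00419e+02]
 [-1.00000e-02  7.00000e-03 -1.00000e+00  2.22107e+02]
 [ 0.00000e+00  0.00000e+00  0.00000e+00  1.00000e+00]]
[[60.0, 1.1, 29.7, -1.9, 0.2, 0.3, -2.6], [60.0, -0.2, 29.7, -2.0, 0.0, 0.0, -2.6], [60.0, -1.6, 29.6, -2.0, 0.0, 0.0, -2.6], [60.0, -2.9, 29.5, -2.0, 0.0, 0.0, -2.6], [60.0, -4.3, 29.4, -2.0, 0.0, 0.0, -2.6]]
```

View pics/m6.png

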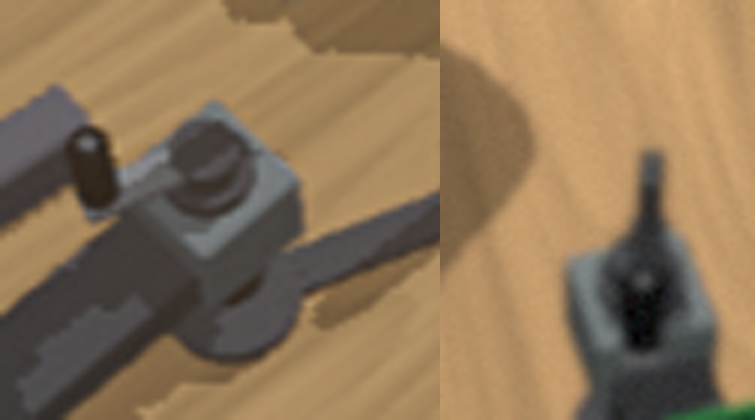

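Run:
```python
from h import *
a=load("scene6");b=load("side6")
print("pad",onz(a,274.3,263.7,12),"post top",onz(b,350.4,220,70))
# knob refined: blobs of black
for d,x0,x1,y0,y1 in ((a,243,258,230,256),(b,335,362,232,262)):
    g=cv2.cvtColor(d["img"],cv2.COLOR_BGR2GRAY)[y0:y1,x0:x1]; m=(g<45); ys,xs=np.where(m); print(xs.mean()+x0,ys.min()+y0,ys.max()+y0,xs.min()+x0,xs.max()+x0)
```

```text
pad [518.73391592 -20.88958289  12.        ] post top [553.71248015 106.44826332  70.        ]
250.06 237 248 246 253
348.52991452991455 232 256 343 353
```

Request:
step_arm --moves '[[[60,1.1,29.7,-1.9,0.2,0.3,-2.6],[60,-0.2,29.7,-2,0,0,-2.6],[60,-1.6,29.6,-2,0,0,-2.6],[60,-2.9,29.5,-2,0,0,-2.6],[60,-4.3,29.4,-2,0,0,-2.6]]]'

```text
t: 6.45
tcp_pos: [509.5, -41.6, 231.1]
orientation: [[1.0, -0.031, -0.005], [-0.031, -1.0, 0.001], [-0.005, -0.001, -1.0]]
wrist_force: [0.3, 0.7, 0.4]
finger_gap: 60.3
```

```bash
python3 plan.py 60 2 505 -72 232 0
```

```text
[[60.0, -1.8, 15.2, -0.4, -0.1, 0.3, -0.9], [60.0, -2.0, 15.2, -0.4, 0.0, 0.0, -0.9]]
```

Relative to the hub at (518.5,-22), the pad now reads (518.7,-21), which is well centred. On to the knob.

Request:
step_arm --moves '[[[60,-1.8,15.2,-0.4,-0.1,0.3,-0.9],[60,-2,15.2,-0.4,0,0,-0.9],[60,0,3,0,0,0,0],[60,0,0,0,0,0,0]]]'

```text
t: 6.78
tcp_pos: [500.7, -83.0, 230.7]
orientation: [[1.0, -0.003, -0.003], [-0.004, -1.0, -0.001], [-0.003, 0.001, -1.0]]
wrist_force: [0.3, -0.0, 0.8]
finger_gap: 60.0
```

Run:
```python
from h import *
w=snap("wrist","w7"); T=w["T"]; print(T.round(3))
print(proj(w,(504,-72,202),T),proj(w,(517,-22,158),T))
```

```text
[[ 1.00000e+00 -3.00000e-03 -3.00000e-03  5.00733e+02]
 [-4.00000e-03 -1.00000e+00 -1.00000e-03 -8.30430e+01]
 [-3.00000e-03  1.00000e-03 -1.00000e+00  2.30744e+02]
 [ 0.00000e+00  0.00000e+00  0.00000e+00  1.00000e+00]]
[322.75861391 207.07069661] [339.84127238 124.53779804]
```

View pics/w7.png

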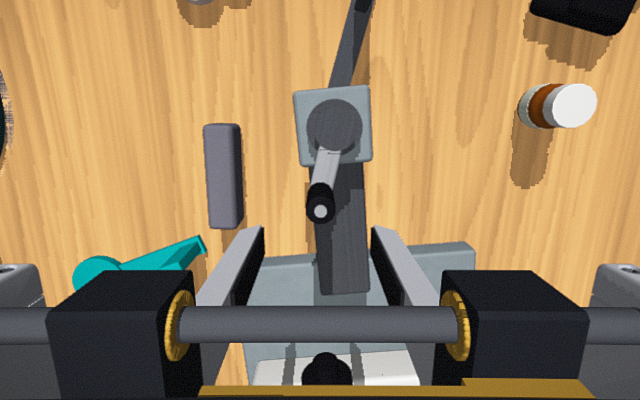

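The knob's top is at (320,210), the hub at (334,124), and the shoe's neck runs up and right from under the gearbox.

```bash
python3 - <<'E'
from h import *
w=load("w7");T=w["T"];a=load("scene6")
print(onz(w,320,210,202,T),tri(ray(w,320,210,T),ray(a,249.5,237.5)),onz(w,334,124,158,T),tri(ray(w,334,124,T),ray(a,270,239.8)))
E
python3 plan.py 60 3 503 -73 200 0
```

```text
[502.22107633 -73.96490771 202.        ] [502.87121639 -71.84265876 206.56323402] [512.72049633 -21.59813715 158.        ] [513.79463645 -20.68894091 149.96594423]
[[60.0, 0.8, -3.3, 10.2, 0.1, 0.2, -0.1], [60.0, 0.7, -3.2, 10.2, 0.0, 0.0, -0.1], [60.0, 0.7, -3.2, 10.2, 0.0, 0.0, -0.1]]
```

Request:
step_arm --moves '[[[60,0.9,-3.3,11,0.1,0.2,-0.1],[60,0.7,-3.2,11,0,0,0],[60,0.6,-3,11,0,0,0],[60,0,0,11,0,0,0],[60,0,0,11,0,0,0]]]'

```text
t: 7.25
tcp_pos: [504.2, -67.4, 173.0]
orientation: [[1.0, 0.002, 0.001], [0.002, -1.0, 0.001], [0.001, -0.001, -1.0]]
wrist_force: [0.4, -0.2, -0.6]
finger_gap: 59.7
```

```bash
python3 plan.py 20 1 502.8 -72.5 167 0
```

```text
[[20.0, -1.5, 5.1, 6.0, -0.1, -0.0, 0.1]]
```

Request:
step_arm --moves '[[[50,-1.5,5.1,5,0,0,0],[30,0,0,0,0,0,0],[30,0,0,0,0,0,0],[20,0,0,0,0,0,0],[10,0,0,0,0,0,0]]]'

```text
t: 7.67
tcp_pos: [501.7, -69.7, 165.0]
orientation: [[1.0, 0.005, -0.005], [0.005, -1.0, 0.001], [-0.005, -0.001, -1.0]]
wrist_force: [0.7, 0.4, 0.8]
finger_gap: 30.2
```

```bash
python3 plan.py 10 1 502.8 -72.5 167 0
```

```text
[[10.0, 1.1, 2.8, -2.0, -0.1, 0.3, 0.3]]
```

Request:
step_arm --moves '[[[10,0.8,2.8,-1.5,0,0.2,0.2],[0,0,0,0,0,0,0],[0,0,0,0,0,0,0],[0,0,0,0,0,0,0],[0,0,0,0,0,0,0]]]'

```text
t: 8.08
tcp_pos: [502.8, -72.8, 167.4]
orientation: [[1.0, 0.001, 0.0], [0.001, -1.0, 0.001], [0.0, -0.001, -1.0]]
wrist_force: [0.5, -0.3, -4.2]
finger_gap: 19.6
```

```bash
cat > arc.py <<'E'
# python3 arc.py deg_per_row n : clockwise arc rows about the jack axis, knob radius r from current
from plan import *
C=np.array([515.5,-22.0]); 
def info():
    s=read_state(); v=s["tcp_pos"][:2]-C; r=np.hypot(*v); th=np.degrees(np.arctan2(v[1],v[0])); f=s["wrist_force"]
    t=np.array([v[1],-v[0]])/r  # clockwise tangent
    print("t %.2f ang %.1f r %.1f Ft(resist) %.1f Fr %.1f Fz %.1f gap %.1f z %.1f"%(s["t"],th,r,-f[:2]@t,f[:2]@v/r,f[2],s["finger_gap"],s["tcp_pos"][2])); return th
if __name__=="__main__":
    th=info(); st=float(sys.argv[1]); n=int(sys.argv[2])
    w=[(np.r_[C+50.*np.array([np.cos(np.radians(th-st*k)),np.sin(np.radians(th-st*k))]),167],0) for k in range(1,n+1)]
    print(rows(0,w))
E
python3 arc.py 8 5
```

```text
t 8.08 ang -104.0 r 52.3 Ft(resist) 0.6 Fr 0.2 Fz -4.2 gap 19.6 z 167.4
[[0, -6.1, -4.4, 0.4, -0.1, -0.0, 0.0], [0, -6.3, -3.1, 0.0, 0.0, 0.0, 0.0], [0, -5.8, -3.9, 0.0, 0.0, 0.0, 0.0], [0, -5.2, -4.7, 0.0, 0.0, 0.0, 0.0], [0, -4.5, -5.3, 0.0, 0.0, 0.0, 0.0]]
```

Request:
step_arm --moves '[[[0,-6.5,-2.2,0,0,0,0],[0,-6.3,-3.1,0,0,0,0],[0,-5.8,-3.9,0,0,0,0],[0,-5.2,-4.7,0,0,0,0],[0,-4.5,-5.3,0,0,0,0]]]'

```text
t: 8.5
tcp_pos: [476.2, -56.7, 167.4]
orientation: [[1.0, -0.002, 0.006], [-0.002, -1.0, -0.004], [0.006, 0.004, -1.0]]
wrist_force: [5.5, -5.9, -8.0]
finger_gap: 19.7
```

```bash
python3 arc.py 12 5
```

```text
t 8.50 ang -138.6 r 52.5 Ft(resist) 8.0 Fr -0.2 Fz -8.0 gap 19.7 z 167.4
[[0, -4.2, -10.1, 0.3, 0.2, -0.4, -0.1], [0, -4.2, -9.6, 0.0, 0.0, 0.0, 0.0], [0, -2.1, -10.2, 0.0, 0.0, 0.0, 0.0], [0, 0.1, -10.5, 0.0, 0.0, 0.0, 0.0], [0, 2.3, -10.2, 0.0, 0.0, 0.0, 0.0]]
```

Request:
step_arm --moves '[[[0,-6,-8.5,0,0.2,-0.4,0],[0,-4.2,-9.6,0,0,0,0],[0,-2.1,-10.2,0,0,0,0],[0,0.1,-10.5,0,0,0,0],[0,2.3,-10.2,0,0,0,0]]]'

```text
t: 8.92
tcp_pos: [465.7, -10.8, 167.3]
orientation: [[1.0, -0.008, 0.003], [-0.008, -1.0, -0.005], [0.003, 0.005, -1.0]]
wrist_force: [0.2, -7.4, -1.7]
finger_gap: 19.4
```

```bash
sed -i 's/C+50\./C+R/; s/    w=\[/    R=float(sys.argv[3]) if len(sys.argv)>3 else 51.\n    w=[/' arc.py; python3 arc.py 12 5
```

```text
t 8.92 ang 167.3 r 51.0 Ft(resist) 7.2 Fr -1.8 Fz -1.7 gap 19.4 z 167.3
[[0, 3.4, -10.1, 0.2, 0.3, -0.1, -0.4], [0, 5.4, -9.2, 0.0, 0.0, 0.0, 0.0], [0, 7.2, -7.8, 0.0, 0.0, 0.0, 0.0], [0, 8.7, -6.2, 0.0, 0.0, 0.0, 0.0], [0, 9.8, -4.2, 0.0, 0.0, 0.0, 0.0]]
```

Request:
step_arm --moves '[[[0,3.4,-10.1,0,0.3,-0.1,-0.4],[0,5.4,-9.2,0,0,0,0],[0,7.2,-7.8,0,0,0,0],[0,8.7,-6.2,0,0,0,0],[0,9.8,-4.2,0,0,0,0]]]'

```text
t: 9.33
tcp_pos: [499.0, 23.8, 167.2]
orientation: [[1.0, -0.004, -0.002], [-0.004, -1.0, -0.005], [-0.002, 0.005, -1.0]]
wrist_force: [-4.8, -6.9, 3.5]
finger_gap: 19.3
```

```bash
python3 arc.py 10 5
```

```text
t 9.33 ang 109.9 r 48.7 Ft(resist) 6.9 Fr -4.8 Fz 3.5 gap 19.3 z 167.2
[[0, 7.8, -4.5, 0.2, 0.3, 0.1, -0.2], [0, 8.9, -0.8, 0.0, 0.0, 0.0, 0.0], [0, 8.9, 0.8, 0.0, 0.0, 0.0, 0.0], [0, 8.6, 2.3, 0.0, 0.0, 0.0, 0.0], [0, 8.0, 3.8, 0.0, 0.0, 0.0, 0.0]]
```

```bash
sed -i 's/515.5,-22.0/514.5,-23.7/; s/51\.$/50.2/' arc.py; python3 arc.py 11 5
```

```text
t 9.33 ang 108.1 r 50.0 Ft(resist) 6.7 Fr -5.0 Fz 3.5 gap 19.3 z 167.2
[[0, 9.3, -2.4, 0.2, 0.3, 0.1, -0.2], [0, 9.6, -0.3, 0.0, 0.0, 0.0, 0.0], [0, 9.5, 1.6, 0.0, 0.0, 0.0, 0.0], [0, 9.0, 3.4, 0.0, 0.0, 0.0, 0.0], [0, 8.2, 5.0, 0.0, 0.0, 0.0, 0.0]]
```

Request:
step_arm --moves '[[[0,9.3,-2.4,0,0.3,0.1,-0.2],[0,9.6,-0.3,0,0,0,0],[0,9.5,1.6,0,0,0,0],[0,9,3.4,0,0,0,0],[0,8.2,5,0,0,0,0]]]'

```text
t: 9.75
tcp_pos: [542.9, 16.8, 167.2]
orientation: [[1.0, 0.001, -0.008], [0.001, -1.0, 0.0], [-0.008, -0.0, -1.0]]
wrist_force: [-8.8, 0.7, 5.0]
finger_gap: 19.3
```

```bash
python3 arc.py 7 5
```

```text
t 9.75 ang 55.0 r 49.5 Ft(resist) 7.7 Fr -4.5 Fz 5.0 gap 19.3 z 167.2
[[0, 5.2, 3.3, 0.1, -0.0, 0.5, 0.1], [0, 4.3, 4.4, 0.0, 0.0, 0.0, 0.0], [0, 3.7, 4.9, 0.0, 0.0, 0.0, 0.0], [0, 3.1, 5.3, 0.0, 0.0, 0.0, 0.0], [0, 2.4, 5.6, 0.0, 0.0, 0.0, 0.0]]
```

Request:
step_arm --moves '[[[0,5.2,3.3,0,0,0.5,0],[0,4.3,4.4,0,0,0,0],[0,3.7,4.9,0,0,0,0],[0,3.1,5.3,0,0,0,0],[0,2.4,5.6,0,0,0,0]]]'

```text
t: 10.17
tcp_pos: [560.1, -4.6, 167.3]
orientation: [[1.0, 0.003, -0.007], [0.004, -1.0, 0.004], [-0.007, -0.004, -1.0]]
wrist_force: [-3.8, 6.9, 0.7]
finger_gap: 19.4
```

```bash
python3 arc.py 6 5
```

```text
t 10.17 ang 22.7 r 49.4 Ft(resist) 7.8 Fr -0.9 Fz 0.7 gap 19.4 z 167.3
[[0, 2.5, 4.6, 0.3, -0.2, 0.4, 0.2], [0, 1.2, 5.1, 0.0, 0.0, 0.0, 0.0], [0, 0.7, 5.2, 0.0, 0.0, 0.0, 0.0], [0, 0.2, 5.3, 0.0, 0.0, 0.0, 0.0], [0, -0.4, 5.2, 0.0, 0.0, 0.0, 0.0]]
```

Request:
step_arm --moves '[[[0,2.3,4.6,0,-0.2,0.4,0],[0,1.2,5.1,0,0,0,0],[0,0.7,5.2,0,0,0,0],[0,0.2,5.3,0,0,0,0],[0,-0.4,5.2,0,0,0,0]]]'

```text
t: 10.58
tcp_pos: [563.9, -24.9, 167.4]
orientation: [[1.0, 0.009, -0.002], [0.009, -1.0, 0.007], [-0.002, -0.007, -1.0]]
wrist_force: [3.3, 6.1, -4.3]
finger_gap: 19.5
```

```bash
python3 arc.py 6 5
```

```text
t 10.58 ang -1.3 r 49.4 Ft(resist) 6.2 Fr 3.2 Fz -4.3 gap 19.5 z 167.4
[[0, 0.4, 5.3, 0.4, -0.4, 0.1, 0.5], [0, -0.9, 5.2, 0.0, 0.0, 0.0, 0.0], [0, -1.5, 5.0, 0.0, 0.0, 0.0, 0.0], [0, -2.0, 4.9, 0.0, 0.0, 0.0, 0.0], [0, -2.5, 4.6, 0.0, 0.0, 0.0, 0.0]]
```

Request:
step_arm --moves '[[[0,0,5.3,0,-0.4,0.1,0.5],[0,-0.9,5.2,0,0,0,0],[0,-1.5,5,0,0,0,0],[0,-2,4.9,0,0,0,0],[0,-2.5,4.6,0,0,0,0]]]'

```text
t: 11.0
tcp_pos: [559.4, -44.5, 167.5]
orientation: [[1.0, 0.005, 0.005], [0.005, -1.0, 0.006], [0.005, -0.006, -1.0]]
wrist_force: [10.0, 3.1, -9.7]
finger_gap: 19.1
```

```bash
python3 arc.py 6 5
```

```text
t 11.00 ang -24.8 r 49.5 Ft(resist) 7.0 Fr 7.8 Fz -9.7 gap 19.1 z 167.5
[[0, -1.8, 4.9, 0.5, -0.3, -0.3, 0.3], [0, -2.9, 4.4, 0.0, 0.0, 0.0, 0.0], [0, -3.4, 4.0, 0.0, 0.0, 0.0, 0.0], [0, -3.8, 3.7, 0.0, 0.0, 0.0, 0.0], [0, -4.1, 3.2, 0.0, 0.0, 0.0, 0.0]]
```

Request:
step_arm --moves '[[[0,-1.2,5.2,0.5,-0.3,-0.3,0.3],[0,-2.7,4.5,0,0,0,0],[0,-3.2,4.1,0,0,0,0],[0,-3.6,3.8,0,0,0,0],[0,-4.1,3.3,0,0,0,0]]]'

```text
t: 11.42
tcp_pos: [547.3, -61.0, 167.5]
orientation: [[1.0, 0.005, 0.005], [0.005, -1.0, 0.005], [0.005, -0.005, -1.0]]
wrist_force: [9.3, -0.7, -11.4]
finger_gap: 19.7
```

```bash
python3 arc.py 6 5
```

```text
t 11.42 ang -48.7 r 49.7 Ft(resist) 6.5 Fr 6.7 Fz -11.4 gap 19.7 z 167.5
[[0, -3.8, 3.6, 0.5, -0.3, -0.3, 0.3], [0, -4.4, 2.8, 0.0, 0.0, 0.0, 0.0], [0, -4.7, 2.3, 0.0, 0.0, 0.0, 0.0], [0, -4.9, 1.8, 0.0, 0.0, 0.0, 0.0], [0, -5.1, 1.3, 0.0, 0.0, 0.0, 0.0]]
```

Request:
step_arm --moves '[[[0,-3.2,4.3,1,-0.3,-0.3,0.3],[0,-4.3,2.9,0,0,0,0],[0,-4.6,2.4,0,0,0,0],[0,-4.9,1.9,0,0,0,0],[0,-5.1,1.4,0,0,0,0]]]'

```text
t: 11.83
tcp_pos: [528.6, -71.7, 167.5]
orientation: [[1.0, 0.003, 0.008], [0.003, -1.0, 0.001], [0.009, -0.001, -1.0]]
wrist_force: [6.7, -1.8, -9.0]
finger_gap: 19.8
```

```bash
python3 arc.py 6 5
```

```text
t 11.83 ang -73.7 r 50.0 Ft(resist) 6.0 Fr 3.6 Fz -9.0 gap 19.8 z 167.5
[[0, -5.1, 1.4, 0.5, -0.1, -0.5, 0.1], [0, -5.2, 0.7, 0.0, 0.0, 0.0, 0.0], [0, -5.3, 0.1, 0.0, 0.0, 0.0, 0.0], [0, -5.2, -0.4, 0.0, 0.0, 0.0, 0.0], [0, -5.2, -1.0, 0.0, 0.0, 0.0, 0.0]]
```

Request:
step_arm --moves '[[[0,-5.1,1.6,0.8,-0.1,-0.5,0.1],[0,-5.2,0.7,0,0,0,0],[0,-5.3,0.1,0,0,0,0],[0,-5.2,-0.4,0,0,0,0],[0,-5.2,-1,0,0,0,0]]]'

```text
t: 12.25
tcp_pos: [505.6, -73.3, 167.5]
orientation: [[1.0, 0.001, 0.009], [0.001, -1.0, -0.002], [0.009, 0.002, -1.0]]
wrist_force: [8.2, -3.3, -9.6]
finger_gap: 19.3
```

```bash
python3 arc.py 5 5
```

```text
t 12.25 ang -100.1 r 50.3 Ft(resist) 8.7 Fr 1.8 Fz -9.6 gap 19.3 z 167.5
[[0, -4.3, -1.1, 0.5, 0.1, -0.5, 0.1], [0, -4.2, -1.3, 0.0, 0.0, 0.0, 0.0], [0, -4.0, -1.7, 0.0, 0.0, 0.0, 0.0], [0, -3.9, -2.0, 0.0, 0.0, 0.0, 0.0], [0, -3.7, -2.4, 0.0, 0.0, 0.0, 0.0]]
```

Request:
step_arm --moves '[[[0,-4.3,-1,0.5,0.1,-0.5,0.1],[0,-4.2,-1.3,0,0,0,0],[0,-4,-1.7,0,0,0,0],[0,-3.9,-2,0,0,0,0]]]'

```text
t: 12.58
tcp_pos: [492.0, -68.9, 167.5]
orientation: [[1.0, -0.002, 0.009], [-0.002, -1.0, -0.004], [0.009, 0.004, -1.0]]
wrist_force: [10.0, -4.4, -11.5]
finger_gap: 19.6
```

```bash
python3 arc.py 5 5
```

```text
t 12.58 ang -116.5 r 50.5 Ft(resist) 10.9 Fr -0.5 Fz -11.5 gap 19.6 z 167.5
[[0, -3.7, -2.4, 0.5, 0.2, -0.5, -0.1], [0, -3.6, -2.4, 0.0, 0.0, 0.0, 0.0], [0, -3.4, -2.8, 0.0, 0.0, 0.0, 0.0], [0, -3.1, -3.0, 0.0, 0.0, 0.0, 0.0], [0, -2.9, -3.3, 0.0, 0.0, 0.0, 0.0]]
```

Request:
step_arm --moves '[[[0,0,0,0,0,0,0]]]'

```text
t: 12.67
tcp_pos: [491.8, -68.9, 167.4]
orientation: [[1.0, -0.002, 0.009], [-0.002, -1.0, -0.004], [0.009, 0.004, -1.0]]
wrist_force: [-1.3, 2.3, -6.0]
finger_gap: 19.5
```

```bash
python3 arc.py 3 1
```

```text
t 12.67 ang -116.7 r 50.6 Ft(resist) -2.2 Fr -1.5 Fz -6.0 gap 19.5 z 167.4
[[0, -2.2, -1.6, 0.4, 0.2, -0.5, -0.1]]
```

Running free, the crank took about 7 N. It then rose to 8.7 N and 10.9 N at about the slope predicted for the foot, so the load is about 4 N over free. I stop here and let go.

Request:
step_arm --moves '[[[50,0,0,0,0,0,0],[50,0,0,0,0,0,0],[50,0,0,0,0,0,0],[50,0,0,0,0,0,0],[50,0,0,0,0,0,0]]]'

```text
t: 13.08
tcp_pos: [492.2, -68.7, 168.2]
orientation: [[1.0, -0.002, 0.01], [-0.002, -1.0, -0.004], [0.01, 0.004, -1.0]]
wrist_force: [0.7, 0.2, 0.5]
finger_gap: 48.4
```

Request:
step_arm --moves '[[[50,0,0,-10,0,0,0],[50,0,0,-20,0,0,0],[50,0,0,-30,0,0,0],[50,0,-15,-30,0,0,0],[50,0,-25,-20,0,0,0]]]'

```text
t: 13.5
tcp_pos: [488.6, -32.2, 281.3]
orientation: [[1.0, -0.01, 0.003], [-0.01, -1.0, -0.007], [0.003, 0.007, -1.0]]
wrist_force: [0.7, -0.2, 0.9]
finger_gap: 50.0
```

Request:
step_arm --moves '[[[50,0,-35,0,0,0,0],[50,0,-40,0,0,0,0],[50,0,-40,0,0,0,0],[50,0,-30,0,0,0,0],[50,0,0,0,0,0,0]]]'

```text
t: 13.92
tcp_pos: [491.5, 121.5, 291.4]
orientation: [[1.0, -0.011, 0.016], [-0.011, -1.0, -0.003], [0.016, 0.002, -1.0]]
wrist_force: [-0.7, -0.2, -0.0]
finger_gap: 50.2
```

Run:
```python
from h import *
a=snap("scene","scene9");b=snap("side","side9");w=snap("wrist","w9")
A=cv2.resize(a["img"][200:285,220:320],None,fx=4,fy=4,interpolation=cv2.INTER_CUBIC)
B=cv2.resize(w["img"][:250,150:500],(400,286))
B=cv2.copyMakeBorder(B,0,54,0,0,cv2.BORDER_CONSTANT)
cv2.imwrite("pics/m9.png",np.hstack([A,B])); print(read_state()["wrist_force"])
```

```text
[-0.12094545 -0.42536462 -0.33891611]
```

View pics/m9.png

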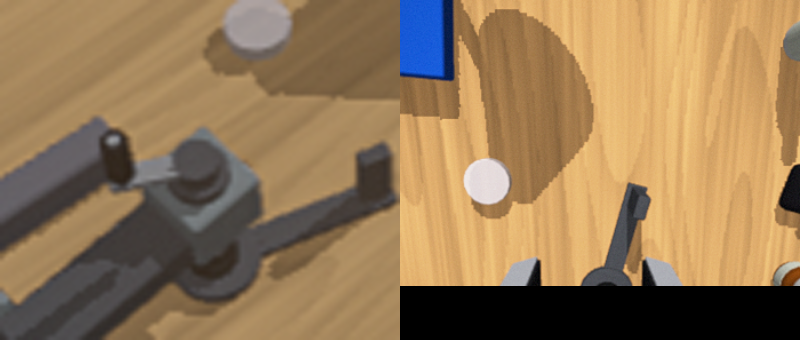

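The foot stands inside the pad's rim, at crop (213,262) within a pad spanning x of about 178 to 262. The crank is free of the gripper. Handing in.

```bash
python3 -c "
from bench import *
print(close_job())"
```

```text
the job is handed in; nothing more can be done
None
```

I slid the steel shoe under the jack's leg and cranked the jack clockwise about 1.04 turns, until the foot bore on the pad. I then let go and handed the job in at about 14 s, with the arm clear.

- **Shoe:** the last picture shows the foot standing inside the pad's rim. Camera and grip estimates put the pad centre within about 5 mm of the leg axis, where up to 15 mm is allowed.
- **Crank load:** it ran free at about 7 N (6 to 8 N round the circle). It then rose to 8.7 N and 10.9 N, so the foot is set at about 3 to 5 N over free, inside the 2.5 to 6 N band.
- **Not confirmed:** the reading just after the stop was -2.2 N, far below the few newtons' drop described. I put this down to the arm re-targeting to its measured position and did not use it.
- **Disagreement:** the axis came out at (514.5, -23.7) from the crank's circle and at about (516, -22) from the cameras, a 2 to 3 mm difference that the fit allows for.
- **Other things:** I touched nothing but the shoe and the knob. I did not measure the bystanders again at the end.

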